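# Unhook the lock-off cover and bring the hood-and-gas desk back on

## Robot

A 7-joint arm with a two-finger parallel gripper is mounted at the origin on the work surface; the furniture and walls round the work are solid. World frame = base frame: x ahead of the robot, y to its left, z up, the work surface at z = 0. Lengths are in m, angles in rad, forces in N, time in s.
With the tool pointing down it reaches from about 0.425 to 0.875 m from the base axis. Payload 4.7 kg.
Tool frame: the origin (TCP) lies between the finger pads; the fingertips stand 17 mm ahead of it and the grasp point (between the pads) lies 2 mm behind it (r.tip_extent is the z of the fingertips in the tool frame, in m); z points along the fingers, y is the line along which they close (so a half turn about z gives the same grasp; the last joint's range is limited). The gripper opens to 87 mm and grips with 3 to 60 N. Pads are 19 mm wide; open, the fingers measure 117 mm over their backs; the gripper's body (75 mm by 190 mm) begins 51 mm behind the grasp point.
Start: joints at [1.124, 0.321, -0.07, 1.45, 0.023, 1.371, -0.057], TCP at [0.289, -0.582, 0.24] pointing down, gripper open.
Joint ranges: [-2.86, 2.86], [-0.3, 2.09], [-1.38, 1.24], [0.06, 2.45], [-1.56, 4.7], [0.09, 2.05], [-2.69, 2.69]. Speed limits (rad/s): [2.57, 2.57, 3.14, 3.14, 3.14, 3.14, 3.14].

## Interface

Orientations are given as [roll, pitch, yaw] about the fixed x, y, z axes, in that order (R = Rz(yaw) Ry(pitch) Rx(roll)).
In Python, from bench import r, snapshot, get_calibration gives the robot as it stands.
- The arm moves only by the tool play_rows, never from a script. Its argument "series" is text: rows parted by semicolons, each of 6 numbers parted by spaces: the shift along the tool's x, y, z each as a share of 0.15 m, from -1 to 1, then the turn, a rotation vector about the tool's x, y, z each as a share of 60 degrees, from -1 to 1. A call has 1 to 20 rows; each row is the pose to reach, as a shift and turn from the pose commanded when the call began, along the tool's axes at that moment; what a row does not reach only later rows make up. A row lasts 1/8 s, in which the tool goes at most 62.5 mm and 10.7 degrees, less where a joint would pass 70% of its speed; a pose out of reach is approached as far as the arm can. A call with a number of a shift or a turn outside -1 to 1 is refused whole. A call with a gripper value outside its range is refused whole. "grip" is the finger opening in mm, from 0 to 87, set as the call begins (left out, the last holds). The fingers move at their own pace and stop on an object; "grip_force" is the grip in N (left out, the last holds). Time passes only in rows, so rows that repeat a pose let the fingers close. It gives the time, the measured TCP pose, the force, the opening and the grip force at its end, in the units of the state.
- r.get_state(): the state, without advancing time (a new reading comes with each control period).
- snapshot(name): name is "scene" or "top" or "wrist"; returns the picture (384x512x3 uint8, red, green, blue); there is no depth.
- get_calibration(name): a dict with "camera_matrix" (3x3 intrinsics, pixels), "world_from_camera" (4x4, takes a point from camera to world coordinates). Camera axes: x right, y up, looking along -z (the intrinsics and any distortion apply to the point x, -y, -z); pixel columns grow to the right and rows downward; lengths in m; the calibration is good to about 2 mm. A picture is of the moment at which its call begins: read the wrist's pose just before it. get_calibration takes no time and is no camera call; for the wrist camera it gives the pose at the moment of the call.
- r.finish_job(): hands the job in; it is judged then, once.
The state is a dict: "t": time; "q": joint angles; "qvel": joint speeds; "tau": joint torques, N m; "eef_pos": TCP position; "tool_rot": TCP orientation; "wrist_force": force on the tool from outside, world axes, zero at the start; "ft_torque": the same for the moment, N m; "opening": opening from 0.0 (shut) to 1.0 (fully open); "finger_force": force on a finger pad.
Only numpy, scipy, OpenCV 4.12 (cv2) and the standard library are available. Lean on these libraries where they do the work, as an engineer would, in place of code of your own. Each camera call takes 0.05 s, during which the arm holds its last target. There are 200 camera calls.

## Task

The grill has been cleaned and its hood-and-gas control desk goes back into service: first unhook the steel lock-off cover from over the gas keys (right-hand column) and lay it gently on the bare table to the left of the desk, flat, grip upward, not touching the desk. Then start the extractor fan with the round key at the upper left, push the shrouded reset plunger in the middle fully in and keep it in for two seconds, and last push the round gas key at the upper right; each round key must click and stay in. The gas side is locked until the fan runs, so keep that order, press no harder than the springs need, and leave the salt shaker and the small dish where they stand.

Things in the scene. Friction and masses are not known exactly. Their poses are not given: they have to be found in the camera images.
- control_desk: grey metal desk fixed on the table, 189 mm deep (x), 270 wide (y); origin: centre of the underside; x away from the robot, y left, z up. Front 44 mm high; from its top edge a face slopes up at 20 degrees for 190 mm to 109 mm height, then a 10 mm ledge. Left column fan keys, middle shrouded reset, right column gas keys under the cover; square OFF keys 72 mm down the slope from the round ON keys.
- hook (a point): on the desk's steel hook (8 mm bar), 22 mm above the face, level with the cover's top. The bar rises 26 mm square from the face, 85 mm right of the middle, 56 mm up the slope from the gas ON key, then bends 90 degrees up the slope; the bend reaches 16 mm beyond the bar's axis, 4 mm above the hanging cover. Axes as the desk's.
- cover: folded steel cover, 178 mm long (x), 78 wide (y), 240 g: 4 mm plate on 18 mm side flanges, top 22 mm above its origin (centre of the underside); x up the slope as it hangs, z out. A window (30 along x, 32 wide) near its upper end is over the hook, its 11 mm upper strip caught under the bend. Slide it 11 to 20 mm up the slope (at 21 the window's lower edge meets the hook), then lift off along z.
- cover_grip (a point): on the cover's black grip fin, which stands square on the plate: 50 mm long along x, 8 mm thick along y, from 22 to 55 mm above the underside. This point: middle of the fin, 46 mm above the underside, 5 mm below the cover's centre along x. Axes as the cover's.
- fan_on_face (a point): centre of the face of the fan's round ON key (upper left), 44 mm across, 13 mm out of the desk's face; moves with the key. Axes: x up the slope, y to the desk's left, z out of the face (against the push).
- gas_reset_face (a point): centre of the face of the reset plunger (middle), 52 mm across, 13 mm out of the desk's face; moves with it. Round it a fixed shroud, 56 mm bore, 72 mm outside, 20 mm high, so the plunger is 7 mm below the rim. Axes: x up the slope, y to the desk's left, z out of the face (against the push).
- gas_on_face (a point): centre of the face of the gas's round ON key (upper right), 44 mm across, like the fan's; under the cover at first. Axes: x up the slope, y to the desk's left, z out of the face (against the push).
- fan_on (a joint): how far the fan ON key is in: 0 out, 0.0105 m at its stop. Pressed past 0.0085 it clicks and stays at about 0.008 when let go; pressed less it springs out again (about 8 N to press; the fan's OFF key would release it).
- gas_reset (a joint): how far the reset plunger is in: 0 out, 0.009 m fully in (about 8 N); it springs back when let go. It stops at 0.0025 while the fan key is out.
- gas_on (a joint): how far the gas ON key is in, as for the fan; it stops at 0.0025 until the plunger has been fully in once.
- salt_shaker: salt shaker, 44 mm across, 90 mm tall, standing on the table left of the desk; a bystander. Origin under its centre. The table between the desk and it is bare from x = 0.30 m to a power strip along the far edge (x over 0.55 m).
- small_dish: small white oblong dish, 128 x 112 x 38 mm, standing on the table; a bystander. Origin under its centre.

How it is judged:
By the outcome, as a careful person would: the job done as asked, in the order asked, and still so for the second after the job is handed in, with the robot touching nothing.
It also fails if it takes over 69 s, if anything falls off the work surface, if the arm or the gripper's body presses on something with over 40 N, if the wrist force passes 120 N, or if a joint passes its speed limit or range.

## Working session

There is one attempt and no reset: what is moved stays moved. The work goes in short steps, Python scripts to look and compute and a tool call to move; the robot and the scene stay as the last step left them, time stands still between calls to the robot, and variables do not carry over. Pictures are saved under pics/ and viewed, at most 10 in all, crops included, and the job is handed in when it is done.

Besides the shell and the picture viewer there is one more tool, called after "Emit:" as a command line: name --argument value ..., lists and objects as JSON in quotes. play_rows: Moves the arm, as the interface text tells. Its arguments: {"type":"object","properties":{"series":{"type":"string"},"grip":{"type":"number"},"grip_force":{"type":"number"}},"required":["series"]}

```bash
mkdir -p pics; ls; python3 - <<'E'
from bench import r,snapshot,get_calibration
import cv2,numpy as np
np.set_printoptions(precision=4,suppress=True)
for n in("scene","top"):
    im=snapshot(n);cv2.imwrite(f"pics/{n}0.png",im[:,:,::-1])
    c=get_calibration(n);print(n,{k:np.array(v).tolist() if k!='x' else 0 for k,v in c.items()})
s=r.get_state();print(s)
print(r.tip_extent)
E
```

```text
pics
scene {'camera_matrix': [[389.41695725070167, 0.0, 253.05755629908793], [0.0, 389.41695725070167, 193.1290156111185], [0.0, 0.0, 1.0]], 'world_from_camera': [[-0.8662461915241102, 0.3635650647378568, -0.3426922516955012, 0.01367952533449011], [-0.49957475451766653, -0.6213417064612774, 0.6036220244991076, 0.9930007653625449], [0.006526891954673984, 0.6940856773583114, 0.7198628148247874, 1.0022583771251317], [0.0, 0.0, 0.0, 1.0]]}
top {'camera_matrix': [[391.0950228609701, 0.0, 261.1266033596244], [0.0, 391.0950228609701, 189.8036780219583], [0.0, 0.0, 1.0]], 'world_from_camera': [[0.023126820572629547, 0.9948499300272127, -0.09868519085988373, 0.35848706598546015], [-0.999508434370118, 0.025098694608027806, 0.018786834538279663, 0.24381322553196041], [0.021166950493567496, 0.09820220086038418, 0.9949413490015278, 1.162845795245122], [0.0, 0.0, 0.0, 1.0]]}
{'t': 0.1, 'q': array([ 1.1241,  0.3218, -0.0701,  1.4516,  0.0226,  1.3708, -0.0569]), 'qvel': array([ 0.0011, -0.0005,  0.0004, -0.0031,  0.0011, -0.0005,  0.0014]), 'tau': array([ -0.0005, -49.2574,  -0.4059, -31.34  ,  -0.0641,   0.0395,
         0.0001]), 'eef_pos': array([ 0.2888, -0.5818,  0.2386]), 'tool_rot': array([-3.1399,  0.0001,  0.4608]), 'wrist_force': array([-0.8129, -0.294 , -0.1684]), 'ft_torque': array([ 0.0161, -0.0372, -0.0216]), 'finger_force': 0.0, 'opening': 1.0006278831237034}
0.017
```

View pics/scene0.png

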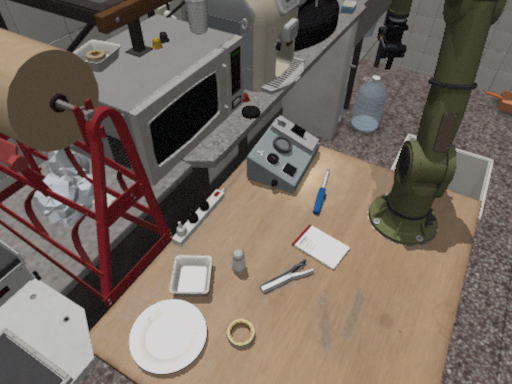

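View pics/top0.png

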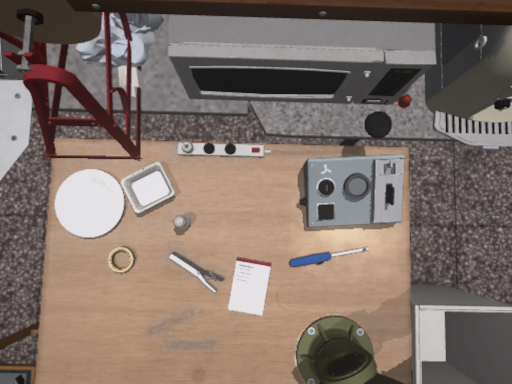

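The top view shows the desk at columns 305–403, rows 157–227, with the fan keys near (326,187), the reset near (357,187) and the cover near (388,190). The shaker is at (180,223) and the dish at (148,188). Next I'll enlarge the desk in both views.

```bash
python3 - <<'E'
import cv2,numpy as np
a=cv2.imread("pics/top0.png")[145:240,295:415]; b=cv2.imread("pics/scene0.png")[110:195,240:330]
cv2.imwrite("pics/topc.png",cv2.resize(a,None,fx=6,fy=6,interpolation=cv2.INTER_CUBIC))
cv2.imwrite("pics/scc.png",cv2.resize(b,None,fx=7,fy=7,interpolation=cv2.INTER_CUBIC))
E
```

```text
(no output)
```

View pics/topc.png

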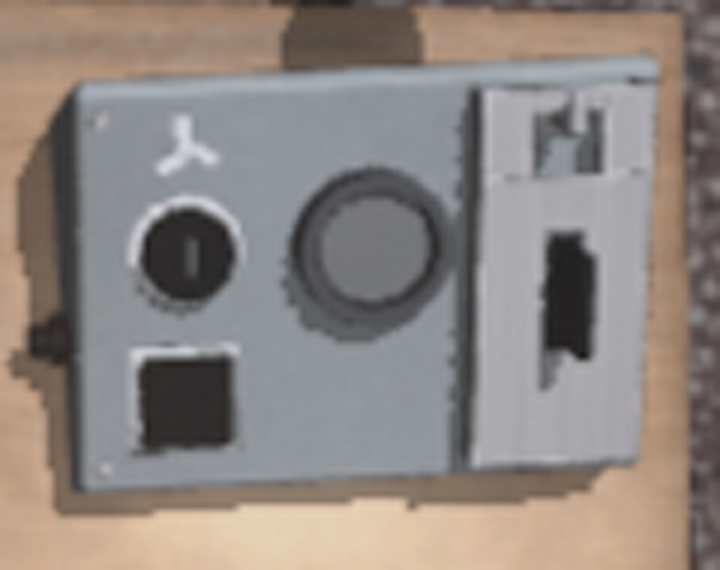

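View pics/scc.png

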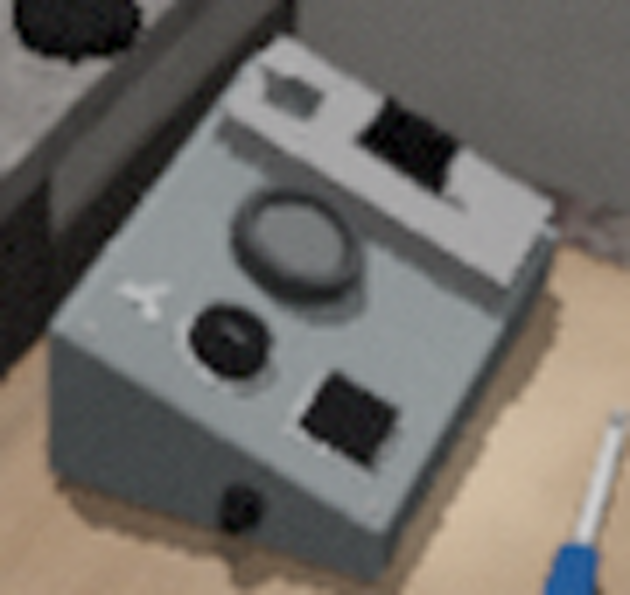

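The desk corners, keys and cover are clear in both crops. I'll fit the desk pose from these features.

```bash
cat > fit.py <<'E'
import numpy as np
from bench import get_calibration
from scipy.optimize import least_squares
from scipy.spatial.transform import Rotation as R
np.set_printoptions(precision=4,suppress=True)
a=np.radians(20)
cal={n:get_calibration(n) for n in("top","scene")}
def proj(c,P):
    T=np.array(c["world_from_camera"]);K=np.array(c["camera_matrix"])
    p=T[:3,:3].T@(np.asarray(P)-T[:3,3]); q=K@[p[0],-p[1],-p[2]]
    return q[:2]/q[2]
def face(s,y,h): # s up slope from front edge, h out of face -> desk frame
    return np.array([-.0945+s*np.cos(a)-h*np.sin(a),y,.044+s*np.sin(a)+h*np.cos(a)])
def world(p,P): return np.array([p[0],p[1],0])+R.from_euler('z',p[2]).apply(P)
T=lambda u,v:((u+.5)/6-.5+295,(v+.5)/6-.5+145)
S=lambda u,v:((u+.5)/7-.5+240,(v+.5)/7-.5+110)
# params x,y,yaw,s_on,y_fan,s_res,y_res,s_bar
obs=lambda p:[
("top",T(80,490),[-.0945,.135,.044]),("top",T(80,85),[.0945,.135,.109]),("top",T(658,60),[.0945,-.135,.109]),
("scene",S(54,325),[.0945,.135,.109]),("scene",S(378,550),[-.0945,.135,.044]),("scene",S(58,475),[.0945,.135,0]),("scene",S(375,578),[-.0945,.135,0]),
("top",T(188,253),face(p[3],p[4],.013)),("scene",S(232,342),face(p[3],p[4],.013)),
("top",T(375,249),face(p[5],p[6],.013)),("scene",S(298,240),face(p[5],p[6],.014)),
("top",T(185,400),face(p[3]-.072,p[4],.013)),("scene",S(350,420),face(p[3]-.072,p[4],.011)),
("top",T(470,465),face(p[7]+.016-.178,p[8]+.039,.022)),("top",T(637,462),face(p[7]+.016-.178,p[8]-.039,.022)),
("top",T(485,88),face(p[7]+.016,p[8]+.039,.022)),("top",T(657,85),face(p[7]+.016,p[8]-.039,.022)),
("scene",S(222,112),face(p[7]+.016,p[8]+.039,.022)),("scene",S(283,38),face(p[7]+.016,p[8]-.039,.022)),
("scene",S(505,285),face(p[7]+.016-.178,p[8]+.039,.022)),("scene",S(553,212),face(p[7]+.016-.178,p[8]-.039,.022)),
]
f=lambda p:np.concatenate([proj(cal[n],world(p,P))-np.array(o) for n,o,P in obs(p)])
x0=[.46,-.1,0,.12,.085,.11,0,.17,-.085]
if __name__=="__main__":
    r=least_squares(f,x0,loss="soft_l1",f_scale=.5)
    p=r.x;print(p);print(f(p).reshape(-1,2).round(2).tolist())
    np.save("p.npy",p)
    for k,P in dict(fan=face(p[3],p[4],.013),res=face(p[5],p[6],.013),gas=face(p[7]-.056,p[8],.013),grip=face(p[7]-.078,p[8],.046),bar=face(p[7],p[8],.022)).items(): print(k,world(p,P))
    for nm,(u,v),h in(("salt",(180,219),.09),("saltc",(180.5,223),.07),("dish",(148,188),.02)):
        c=cal["top"];M=np.array(c["world_from_camera"]);d=M[:3,:3]@(np.diag([1,-1,-1])@np.linalg.inv(c["camera_matrix"])@[u,v,1]);print(nm,M[:3,3]+d*(h-M[2,3])/d[2])
E
python3 fit.py
```

```text
[ 0.4676 -0.0422  0.0662  0.119   0.0879  0.1189  0.0011  0.1758 -0.0833]
[[0.13, 1.36], [-0.31, -0.5], [0.97, -0.13], [-1.7, -0.38], [0.5, -2.42], [-2.06, 0.6], [-0.09, 2.31], [-0.24, 0.88], [-0.57, -1.24], [-0.1, 0.33], [-0.2, -0.61], [0.06, 1.34], [-0.5, -1.14], [-0.02, 0.8], [-0.32, 0.11], [-0.01, 0.99], [0.01, 0.36], [-0.18, -0.94], [-0.59, -1.13], [-0.4, -0.22], [-0.22, -1.42]]
fan [0.4747 0.0463 0.0969]
res [ 0.4803 -0.0403  0.0969]
gas [ 0.4867 -0.1245  0.0972]
grip [ 0.4548 -0.1266  0.1207]
bar [ 0.5361 -0.1212  0.1248]
salt [0.3794 0.4428 0.09  ]
saltc [0.3688 0.4446 0.07  ]
dish [0.4688 0.5527 0.02  ]
```

```bash
cat > h.py <<'E'
import numpy as np
from bench import r
from fit import *
p=np.load("p.npy")
def Rface(): # tool x up slope, y = -desk y, z into face
    return R.from_euler('z',p[2])*R.from_matrix(np.array([[np.cos(a),0,np.sin(a)],[0,-1,0],[np.sin(a),0,-np.cos(a)]]))
def fw(s,y,h): return world(p,face(s,y,h))
def tool():
    s=r.get_state();return s,np.array(s["eef_pos"]),R.from_euler('xyz',s["tool_rot"])
def rel(P,Rt):
    s,e,Re=tool()
    return Re.inv().apply(np.array(P)-e)/.15,(Re.inv()*Rt).as_rotvec()/np.radians(60)
E
python3 - <<'E'
from h import *
print([d for d in dir(r) if d[0]!='_'])
P=fw(p[7]-.078,p[8],.046+.1);print(P)
print(rel(P,Rface()), Rface().as_euler('xyz'))
E
```

```text
['IKError', 'finish_job', 'get_state', 'tip_extent']
[ 0.4207 -0.1288  0.2146]
(array([ 2.1306, -2.3134,  0.1632]), array([-0.0674,  0.3294,  0.3727])) [ 3.1416 -0.3491  0.0662]
```

Emit:
play_rows --series "0.12 -0.13 0 0 0 0;0.35 -0.38 0 0 0 0;0.6 -0.65 0 0 0 0;0.85 -0.92 0 0 0 0;0.92 -1 0 0 0 0" --grip 50

```text
t: 0.72
eef_pos: [0.3475, -0.3827, 0.2395]
tool_rot: [-3.141, -0.0, 0.466]
wrist_force: [0.3, -0.8, 0.9]
opening: 0.594
finger_force: 0.0
```

Emit:
play_rows --series "0.2 -0.22 0 0 0.05 0.05;0.45 -0.5 0 0 0.1 0.15;0.7 -0.75 0 0 0.2 0.25;0.92 -1 0 0 0.3 0.37;0.92 -1 0 0 0.33 0.37"

```text
t: 1.35
eef_pos: [0.4023, -0.1886, 0.2392]
tool_rot: [-3.073, -0.337, 0.06]
wrist_force: [-0.5, -1.6, -0.3]
opening: 0.58
finger_force: 0.0
```

```bash
python3 - <<'E'
from h import *
P=fw(p[7]-.078,p[8],.046+.1)
print(tool()[0]); print(rel(P,Rface()))
E
```

```text
{'t': 1.35, 'q': array([ 0.8873, -0.2924, -0.2536,  2.1068, -0.3783,  1.1262, -0.7311]), 'qvel': array([-0.0474, -0.0548,  0.2613,  0.094 , -0.1829, -0.1322,  0.2885]), 'tau': array([ -0.5743, -15.6063,   0.3862, -31.5773,  -1.6469,  -0.637 ,
        -0.6444]), 'eef_pos': array([ 0.4023, -0.1886,  0.2392]), 'tool_rot': array([-3.0728, -0.3371,  0.0605]), 'wrist_force': array([-0.4594, -1.627 , -0.2567]), 'ft_torque': array([-0.1178,  0.4309, -0.003 ]), 'finger_force': 0.0, 'opening': 0.5799669986293315}
(array([ 0.0843, -0.3754,  0.2292]), array([-0.0639,  0.0113, -0.0055]))
```

Emit:
play_rows --series "0.03 -0.13 0.08 -0.02 0 0;0.08 -0.33 0.2 -0.06 0.01 0;0.08 -0.38 0.23 -0.06 0.01 0;0.08 -0.38 0.23 -0.06 0.01 0"

```text
t: 1.85
eef_pos: [0.4332, -0.1367, 0.2101]
tool_rot: [-3.128, -0.336, 0.058]
wrist_force: [-0.5, -0.5, 0.2]
opening: 0.577
finger_force: 0.0
```

```bash
python3 - <<'E'
from h import *
from bench import snapshot
import cv2
P=fw(p[7]-.078,p[8],.046+.1)
print(tool()[0]["q"]); print(rel(P,Rface()))
c=get_calibration("wrist");im=snapshot("wrist")[:,:,::-1].copy();cv2.imwrite("pics/w1raw.png",im)
import pickle;pickle.dump(c,open("w1.pkl","wb"))
cv2.imwrite("pics/w1.png",im)
print(c["camera_matrix"])
for n,P in dict(fan=fw(p[3],p[4],.013),res=fw(p[5],p[6],.013),bar=fw(p[7],p[8],.026),finhi=fw(p[7]-.078+.025,p[8],.055),finlo=fw(p[7]-.078-.025,p[8],.055),cUL=fw(p[7]+.016,p[8]+.039,.022),cLL=fw(p[7]-.162,p[8]+.039,.022),cLR=fw(p[7]-.162,p[8]-.039,.022),cUR=fw(p[7]+.016,p[8]-.039,.022)).items(): print(n,proj(c,P))
E
```

```text
[ 0.5464 -0.2995 -0.1543  2.1738 -0.2437  0.9773 -1.0105]
(array([-0.0657, -0.0583, -0.0545]), array([-0.01  ,  0.0123, -0.0071]))
[[290.4355   0.     258.6831]
 [  0.     290.4355 191.2279]
 [  0.       0.       1.    ]]
fan [ 72.6042 177.3277]
res [162.9816 177.0091]
bar [250.063  114.7214]
finhi [249.7177 183.0853]
finlo [250.6582 240.0493]
cUL [204.3353  95.6705]
cLL [214.4119 279.5693]
cLR [291.1448 279.4566]
cUR [295.7253  94.8714]
```

View pics/w1.png

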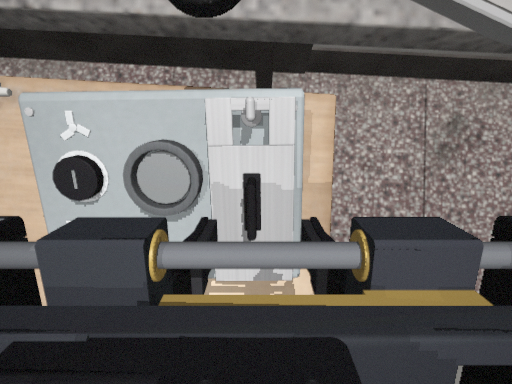

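The wrist view agrees with the fit: the fin runs from (251,175) to (252,240), the plunger is at (164,177), the fan key at (79,177), and the hook at (251,110). All are within about 2 mm, except the fan key, which I'll take at y = 0.085. Now I'll compute the descent to the fin.

```bash
python3 - <<'E'
from h import *
p[4]=.085; p[8]=-.0838; np.save("p.npy",p)
print(rel(fw(p[7]-.078,p[8],.047),Rface()))
E
```

```text
(array([-0.0588, -0.0538,  0.608 ]), array([-0.0092,  0.0115, -0.0086]))
```

Emit:
play_rows --series "-0.02 -0.03 0.1 -0.01 0.01 -0.01;-0.04 -0.05 0.25 -0.01 0.01 -0.01;-0.05 -0.05 0.4 -0.01 0.01 -0.01;-0.05 -0.05 0.4 -0.01 0.01 -0.01"

```text
t: 2.4
eef_pos: [0.4445, -0.1286, 0.1501]
tool_rot: [-3.141, -0.345, 0.066]
wrist_force: [0.1, -0.3, 0.1]
opening: 0.576
finger_force: 0.0
```

```bash
python3 - <<'E'
from h import *
print(tool()[0]["q"],rel(fw(p[7]-.078,p[8],.047),Rface()))
E
```

```text
[ 0.5333 -0.2319 -0.1879  2.2511 -0.2462  0.8143 -1.0196] (array([-0.0008, -0.0054,  0.2018]), array([-0.0001,  0.004 , -0.0006]))
```

Reach is fine here, so I'll descend and grip.

Emit:
play_rows --series "0 -0.005 0.06 0 0 0;0 -0.005 0.14 0 0 0;0 -0.005 0.19 0 0 0;0 -0.005 0.2 0 0 0;0 -0.005 0.2 0 0 0"

```text
t: 3.02
eef_pos: [0.4559, -0.1258, 0.1231]
tool_rot: [3.141, -0.348, 0.069]
wrist_force: [0.3, 0.2, 0.5]
opening: 0.571
finger_force: 0.0
```

Emit:
play_rows --series "0 0 0 0 0 0;0 0 0 0 0 0;0 0 0 0 0 0;0 0 0 0 0 0;0 0 0 0 0 0;0 0 0 0 0 0" --grip 0 --grip_force 40

```text
t: 3.78
eef_pos: [0.4557, -0.1261, 0.1232]
tool_rot: [3.14, -0.348, 0.068]
wrist_force: [-0.4, -1.2, 1.1]
opening: 0.092
finger_force: 40.0
```

```bash
python3 - <<'E'
from h import *
s=tool()[0];print(s["opening"]*87,s["wrist_force"],rel(fw(p[7]-.078,p[8],.047),Rface()))
E
```

```text
7.973982845112251 [-0.412  -1.2444  1.1015] (array([-0.0116,  0.0058,  0.0072]), array([0.0006, 0.0013, 0.0019]))
```

Emit:
play_rows --series "0.02 0 -0.004 0 0 0;0.04 0 -0.006 0 0 0;0.06 0 -0.006 0 0 0;0.08 0 -0.006 0 0 0;0.1 0 -0.006 0 0 0;0.103 0 -0.006 0 0 0;0.103 0 -0.006 0 0 0"

```text
t: 4.65
eef_pos: [0.4699, -0.1249, 0.1292]
tool_rot: [3.141, -0.348, 0.068]
wrist_force: [0.1, 0.2, -1.7]
opening: 0.089
finger_force: 40.0
```

```bash
python3 - <<'E'
from h import *
from bench import snapshot
import cv2
s=tool()[0];print(s["opening"]*87,s["wrist_force"],s["ft_torque"],rel(fw(p[7]-.078,p[8],.047),Rface()))
im=snapshot("wrist")[:,:,::-1];cv2.imwrite("pics/w2.png",cv2.resize(im[70:240,150:350],None,fx=3,fy=3,interpolation=cv2.INTER_CUBIC))
E
```

```text
7.712284944925077 [ 0.0666  0.1843 -1.7026] [-0.0265  0.671   0.0039] (array([-0.1144,  0.0077,  0.0123]), array([0.0002, 0.0015, 0.002 ]))
```

View pics/w2.png

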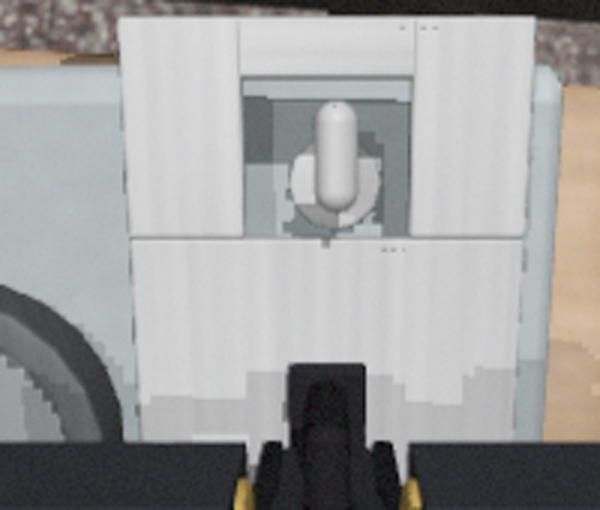

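The hook's bend now sits freely inside the window, with gaps above and below it. Lifting off along the normal.

Emit:
play_rows --series "0 0 -0.03 0 0 0;0 0 -0.08 0 0 0;0 0 -0.14 0 0 0;0 0 -0.2 0 0 0;0 0 -0.26 0 0 0;0 0 -0.3 0 0 0;0 0 -0.3 0 0 0"

```text
t: 5.58
eef_pos: [0.4549, -0.1261, 0.1722]
tool_rot: [3.14, -0.349, 0.068]
wrist_force: [0.7, -0.5, -2.7]
opening: 0.092
finger_force: 40.0
```

```bash
python3 - <<'E'
from h import *
s=tool()[0];print(s["q"],s["opening"]*87,s["wrist_force"],s["ft_torque"])
yaw=0.0662
P=[.47,.24,.2]; Rt=R.from_euler('xyz',[np.pi,0,.45])
_,e,Re=tool()
for v in([.50,-.125,.215],[.50,.03,.215],[.46,.14,.215]):print(rel(v,Rface()))
print("place",rel(P,Rt)); print(fw(0,.135,0),fw(.19,.135,0))
E
```

```text
[ 0.5297 -0.2382 -0.1959  2.2092 -0.2367  0.8551 -1.0432] 8.036879699939961 [ 0.712  -0.4956 -2.6635] [0.0083 0.583  0.0371]
(array([ 0.3801,  0.0138, -0.1652]), array([0.0009, 0.0003, 0.002 ]))
(array([ 0.4465, -1.0171, -0.1428]), array([0.0009, 0.0003, 0.002 ]))
(array([ 0.2436, -1.7668, -0.2179]), array([0.0009, 0.0003, 0.002 ]))
place (array([ 0.3148, -2.4276, -0.0867]), array([ 0.0651, -0.3287, -0.3609]))
[0.3644 0.0862 0.044 ] [0.5425 0.098  0.109 ]
```

Emit:
play_rows --series "0.05 -0.08 -0.05 0 0 0;0.1 -0.25 -0.1 0 0 0;0.15 -0.45 -0.12 0 0 0;0.2 -0.65 -0.12 0 0 0;0.2 -0.85 -0.12 0 0 0;0.2 -0.97 -0.12 0 0 0;0.2 -0.97 -0.12 0 0 0"

```text
t: 6.45
eef_pos: [0.4667, 0.0235, 0.1988]
tool_rot: [3.141, -0.348, 0.073]
wrist_force: [-0.4, -0.1, -2.7]
opening: 0.085
finger_force: 40.0
```

```bash
python3 - <<'E'
from h import *
s=tool()[0];print(s["q"],s["opening"]*87,s["wrist_force"],s["ft_torque"])
print(rel([.435,.265,.18],R.from_euler('xyz',[np.pi,0,.0662])))
E
```

```text
[ 0.2592 -0.3013 -0.3158  2.1925 -0.1237  0.8907 -1.4961] 7.4351498592197425 [-0.3937 -0.0665 -2.664 ] [-0.0593  0.6512  0.0324]
(array([-0.1302, -1.6213,  0.0848]), array([-0.0003, -0.3321,  0.0065]))
```

Emit:
play_rows --series "0 -0.08 0 0 -0.08 0;0 -0.25 0 0 -0.18 0;0 -0.45 0 0 -0.28 0;-0.05 -0.65 0.03 0 -0.33 0.005;-0.08 -0.85 0.05 0 -0.33 0.005;-0.08 -0.95 0.05 0 -0.33 0.005;-0.08 -0.97 0.05 0 -0.33 0.005"

```text
t: 7.32
eef_pos: [0.4485, 0.1656, 0.1876]
tool_rot: [-3.142, -0.003, 0.064]
wrist_force: [0.1, -1.4, -2.7]
opening: 0.09
finger_force: 40.0
```

```bash
python3 - <<'E'
from h import *
s=tool()[0];print(s["q"],s["opening"]*87,s["wrist_force"],s["ft_torque"])
print(rel([.435,.265,.1],R.from_euler('xyz',[np.pi,0,.0662])))
E
```

```text
[ 0.1447  0.0085 -0.5525  1.9177  0.0058  1.2139 -1.917 ] 7.789043378538945 [ 0.147  -1.3906 -2.7207] [ 0.0098 -0.016  -0.017 ]
(array([-0.0497, -0.6673,  0.5839]), array([-0.    , -0.0028, -0.0025]))
```

Emit:
play_rows --series "-0.01 -0.1 0.03 0 0 0;-0.03 -0.28 0.12 0 0 0;-0.05 -0.48 0.25 0 0 0;-0.05 -0.63 0.4 0 0 0;-0.05 -0.67 0.52 0 0 0;-0.05 -0.67 0.58 0 0 0;-0.05 -0.67 0.58 0 0 0"

```text
t: 8.2
eef_pos: [0.4347, 0.2637, 0.0996]
tool_rot: [3.14, -0.001, 0.061]
wrist_force: [0.3, -0.6, -1.9]
opening: 0.087
finger_force: 40.0
```

```bash
python3 - <<'E'
from h import *
s=tool()[0];print(s["q"],s["opening"]*87,s["wrist_force"],s["ft_torque"])
print(rel([.435,.265,.05],R.from_euler('xyz',[np.pi,0,.0662])))
E
```

```text
[-0.0041  0.1917 -0.6432  1.9434  0.1341  1.048  -2.2154] 7.527649867764417 [ 0.2566 -0.563  -1.8731] [ 0.0256 -0.0197  0.0297]
(array([ 0.0026, -0.0093,  0.3308]), array([ 0.0013, -0.0009, -0.0048]))
```

Emit:
play_rows --series "0 0 0.05 0 0 0;0 0 0.13 0 0 0;0 0 0.22 0 0 0;0 0 0.28 0 0 0;0 0 0.31 0 0 0;0 0 0.32 0 0 0;0 0 0.33 0 0 0;0 0 0.335 0 0 0"

```text
t: 9.2
eef_pos: [0.4349, 0.2654, 0.0502]
tool_rot: [-3.142, -0.003, 0.063]
wrist_force: [-0.1, 0.8, -2.2]
opening: 0.09
finger_force: 40.0
```

Emit:
play_rows --series "0 0 0.005 0 0 0;0 0 0.01 0 0 0;0 0 0.015 0 0 0;0 0 0.02 0 0 0;0 0 0.02 0 0 0"

```text
t: 9.82
eef_pos: [0.435, 0.2653, 0.0485]
tool_rot: [3.141, -0.003, 0.063]
wrist_force: [-2.9, -2.7, 9.7]
opening: 0.087
finger_force: 40.0
```

Emit:
play_rows --series "0 0 -0.008 0 0 0;0 0 -0.008 0 0 0"

```text
t: 10.07
eef_pos: [0.4349, 0.2653, 0.0486]
tool_rot: [3.142, -0.003, 0.063]
wrist_force: [-0.6, -1.3, 3.6]
opening: 0.088
finger_force: 40.0
```

Emit:
play_rows --series "0 0 0 0 0 0;0 0 0 0 0 0;0 0 0 0 0 0;0 0 0 0 0 0" --grip 40

```text
t: 10.58
eef_pos: [0.4347, 0.2652, 0.0481]
tool_rot: [3.142, -0.002, 0.063]
wrist_force: [-0.8, 0.1, 0.3]
opening: 0.419
finger_force: 0.0
```

Emit:
play_rows --series "0 0 -0.05 0 0 0;0 0 -0.15 0 0 0;0 0 -0.35 0 0 0;0 0 -0.6 0 0 0;0 0 -0.85 0 0 0;0 0 -0.95 0 0 0;0 0 -0.95 0 0 0"

```text
t: 11.45
eef_pos: [0.4349, 0.2655, 0.1918]
tool_rot: [-3.141, -0.004, 0.063]
wrist_force: [-0.7, 0.5, -0.5]
opening: 0.464
finger_force: 0.0
```

```bash
python3 - <<'E'
from h import *
from bench import snapshot
import cv2
im=snapshot("scene")[:,:,::-1];cv2.imwrite("pics/s2.png",cv2.resize(im[90:300,140:340],None,fx=2.8,fy=2.8,interpolation=cv2.INTER_CUBIC))
print(tool()[0]["wrist_force"],rel(fw(p[3],p[4],.013+.017+.06),Rface()),fw(p[3],p[4],.09))
E
```

```text
[-0.0749  0.5445 -1.5768] (array([0.0023, 1.4914, 0.1414]), array([ 0.001 ,  0.3314, -0.0032])) [0.4486 0.0417 0.1693]
```

View pics/s2.png

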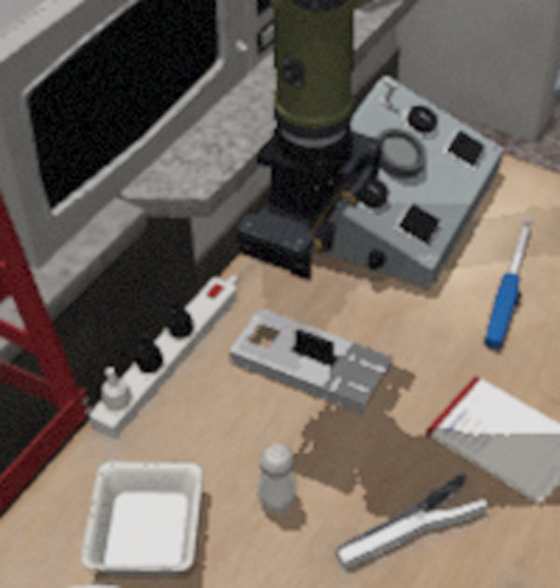

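The cover lies flat, grip up, well clear of the desk (crop about (310,355)), and the shaker and dish are untouched. Next is the fan key.

Emit:
play_rows --series "0 0.1 0 0 0 0;0 0.3 0 0 0.05 0;0 0.5 0 0 0.15 0;0.05 0.72 0 0 0.24 0;0.08 0.92 0 0 0.3 0;0.1 0.98 0 0 0.33 0;0.1 0.98 0 0 0.33 0" --grip 0 --grip_force 10

```text
t: 12.38
eef_pos: [0.458, 0.1189, 0.19]
tool_rot: [3.142, -0.346, 0.062]
wrist_force: [-0.3, 0.3, -0.1]
opening: 0.001
finger_force: 0.0
```

```bash
python3 - <<'E'
from h import *
s=tool()[0];print(s["q"],s["opening"]*87,s["wrist_force"])
print(rel(fw(p[3],p[4],.06),Rface()))
E
```

```text
[ 0.1518 -0.2803 -0.4614  2.1835 -0.05    0.8742 -1.7984] 0.061928283870859004 [-0.3056  0.347  -0.06  ]
(array([-0.1348,  0.5093,  0.2978]), array([ 0.0015,  0.0027, -0.004 ]))
```

Emit:
play_rows --series "0 0.1 0.06 0 0 0;-0.04 0.28 0.15 0 0 0;-0.09 0.45 0.24 0 0 0;-0.13 0.51 0.29 0 0 0;-0.135 0.51 0.298 0 0 0;-0.135 0.51 0.298 0 0 0"

```text
t: 13.12
eef_pos: [0.46, 0.0439, 0.1422]
tool_rot: [-3.142, -0.348, 0.064]
wrist_force: [0.2, -0.9, -0.0]
opening: 0.003
finger_force: 0.0
```

```bash
python3 - <<'E'
from h import *
from bench import snapshot
import cv2
s=tool()[0];print(s["q"],s["opening"]*87,s["wrist_force"])
print(rel(fw(p[3],p[4],.030),Rface()))
im=snapshot("wrist")[:,:,::-1];cv2.imwrite("pics/w3.png",im)
c=get_calibration("wrist");print(proj(c,fw(p[3],p[4],.013)),proj(c,fw(p[5],p[6],.013)),proj(c,fw(p[7]-.056,p[8],.013)),proj(c,fw(p[7],p[8],.026)))
_,e,Re=tool();print("tip",proj(c,e+Re.apply([0,0,.017])))
E
```

```text
[ 0.1899 -0.2526 -0.3281  2.2781 -0.0787  0.7567 -1.6013] 0.2951195530846571 [ 0.1661 -0.9265 -0.0318]
(array([-0.0102,  0.0095,  0.2039]), array([ 0.0005,  0.0008, -0.0016]))
[261.791  219.1438] [380.3328 219.1345] [500.5323 217.6603] [536.701  138.8937]
tip [260.0384 234.0491]
```

View pics/w3.png

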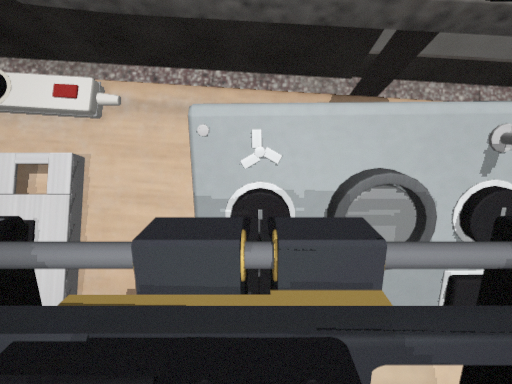

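The key is centred under the tip column: the black disc's centre is near x = 261, the plunger near 383 and the gas key near 497. Pressing in stages.

Emit:
play_rows --series "-0.01 0.01 0.05 0 0 0;-0.01 0.01 0.12 0 0 0;-0.01 0.01 0.18 0 0 0;-0.01 0.01 0.2 0 0 0;-0.01 0.01 0.2 0 0 0"

```text
t: 13.8
eef_pos: [0.4684, 0.0419, 0.1127]
tool_rot: [-3.142, -0.347, 0.063]
wrist_force: [-0.5, 0.1, 0.2]
opening: 0.006
finger_force: 0.0
```

Emit:
play_rows --series "0 0 0.01 0 0 0;0 0 0.02 0 0 0;0 0 0.03 0 0 0;0 0 0.03 0 0 0"

```text
t: 14.3
eef_pos: [0.4703, 0.042, 0.109]
tool_rot: [3.142, -0.348, 0.063]
wrist_force: [-1.3, 0.2, 2.5]
opening: 0.005
finger_force: 1.0
```

```bash
python3 - <<'E'
from h import *
s=tool()[0];print(s["wrist_force"],Rface().inv().apply(s["wrist_force"]),rel(fw(p[3],p[4],.030),Rface())[0]*150)
E
```

```text
[-1.327   0.2032  2.537 ] [-0.3639 -0.2905 -2.8323] [ 0.292  -1.0842 -4.0448]
```

Emit:
play_rows --series "0 0 0.01 0 0 0;0 0 0.02 0 0 0;0 0 0.02 0 0 0"

```text
t: 14.68
eef_pos: [0.4709, 0.042, 0.1057]
tool_rot: [3.142, -0.347, 0.063]
wrist_force: [-0.0, -0.4, 0.0]
opening: 0.011
finger_force: 0.0
```

```bash
cat > st.py <<'E'
from h import *
import sys
k=sys.argv[1]; s_,y_=dict(fan=(p[3],p[4]),res=(p[5],p[6]),gas=(p[7]-.056,p[8]))[k]
s=tool()[0];print(s["t"],Rface().inv().apply(s["wrist_force"]),rel(fw(s_,y_,.030),Rface())[0]*150)
E
python3 st.py fan
```

```text
14.675 [-0.026   0.3655 -0.0563] [ 0.8579 -1.1519 -7.3994]
```

Emit:
play_rows --series "0 0 0.01 0 0 0;0 0 0.015 0 0 0;0 0 0.015 0 0 0"

```text
t: 15.05
eef_pos: [0.4716, 0.0421, 0.1038]
tool_rot: [3.141, -0.347, 0.063]
wrist_force: [-4.0, -0.5, 3.2]
opening: 0.008
finger_force: 2.3
```

```bash
python3 st.py fan
```

```text
15.05 [-2.7309  0.2116 -4.3835] [ 0.8322 -1.142  -9.3627]
```

Emit:
play_rows --series "0 0 0.005 0 0 0;0 0 0.01 0 0 0;0 0 0.01 0 0 0"

```text
t: 15.42
eef_pos: [0.4719, 0.0421, 0.103]
tool_rot: [3.141, -0.347, 0.063]
wrist_force: [-9.9, -0.2, 11.9]
opening: 0.006
finger_force: 7.3
```

```bash
python3 st.py fan; python3 - <<'E'
from h import *
from bench import snapshot
import cv2
im=snapshot("wrist")[:,:,::-1];cv2.imwrite("pics/w4.png",cv2.resize(im[150:300,180:450],None,fx=2.9,fy=2.9,interpolation=cv2.INTER_CUBIC))
E
```

```text
15.425 [ -5.2304  -0.4806 -14.5373] [  0.7588  -1.1363 -10.2718]
```

View pics/w4.png

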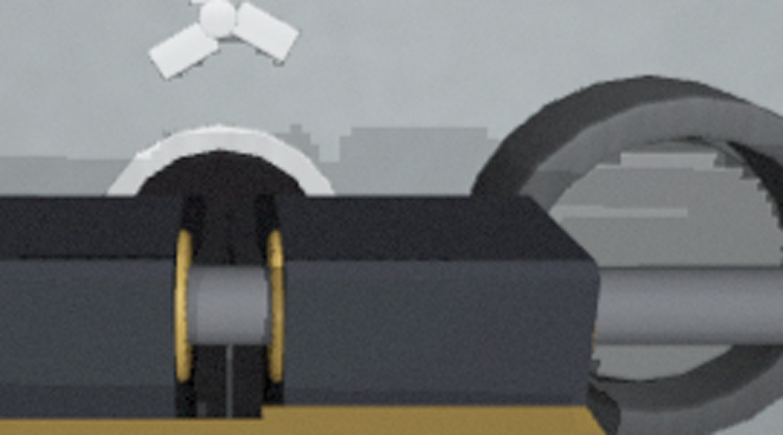

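The tip is on the fan key, and 14.5 N at 10.3 mm of travel means it has reached the stop. I'll retract and move over to the reset; whether the plunger goes past 2.5 mm will confirm the fan key latched.

Emit:
play_rows --series "0 0 -0.05 0 0 0;0 0 -0.15 0 0 0;0 0 -0.25 0 0 0;0 0 -0.26 0 0 0;0 0.1 -0.26 0 0 0;0 0.25 -0.26 0 0 0;0 0.42 -0.26 0 0 0;0 0.54 -0.26 0 0 0;0 0.56 -0.26 0 0 0;0 0.56 -0.26 0 0 0"

```text
t: 16.73
eef_pos: [0.4642, -0.0421, 0.1388]
tool_rot: [-3.141, -0.347, 0.063]
wrist_force: [-0.3, -0.5, 0.3]
opening: 0.003
finger_force: 0.0
```

```bash
python3 st.py res; python3 - <<'E'
from h import *
from bench import snapshot
import cv2
print(tool()[0]["q"]);print(rel(fw(p[5],p[6],.030),Rface()))
im=snapshot("wrist")[:,:,::-1];cv2.imwrite("pics/w5.png",im)
g=snapshot("scene")[:,:,::-1];cv2.imwrite("pics/s5.png",g)
E
```

```text
16.725 [-0.1552  0.478  -0.4187] [ 0.889  -0.7839 27.8761]
[ 0.2401 -0.2298 -0.1546  2.276  -0.1244  0.7525 -1.348 ]
(array([ 0.0059, -0.0052,  0.1858]), array([ 0.0009,  0.0018, -0.0028]))
```

Emit:
play_rows --series "0 0 0.05 0 0 0;0 0 0.12 0 0 0;0 0 0.18 0 0 0;0 0 0.2 0 0 0;0 0 0.22 0 0 0;0 0 0.22 0 0 0"

```text
t: 17.58
eef_pos: [0.4751, -0.0416, 0.1078]
tool_rot: [-3.141, -0.347, 0.063]
wrist_force: [-3.1, 1.7, 2.3]
opening: 0.01
finger_force: 1.6
```

```bash
python3 st.py res
```

```text
17.575 [-1.9857 -1.937  -3.2095] [ 1.1334 -0.9877 -4.9039]
```

Emit:
play_rows --series "0 0 0.01 0 0 0;0 0 0.02 0 0 0;0 0 0.02 0 0 0"

```text
t: 17.95
eef_pos: [0.4762, -0.0416, 0.1051]
tool_rot: [-3.141, -0.347, 0.063]
wrist_force: [-4.9, 2.8, 3.6]
opening: 0.008
finger_force: 2.4
```

```bash
python3 st.py res
```

```text
17.95 [-3.1606 -3.0746 -5.0105] [ 1.0516 -1.0037 -7.8124]
```

The force rises smoothly past 2.5 mm, so the fan key is latched. Pushing to the stop.

Emit:
play_rows --series "0 0 0.007 0 0 0;0 0 0.012 0 0 0;0 0 0.012 0 0 0"

```text
t: 18.32
eef_pos: [0.4766, -0.0416, 0.1041]
tool_rot: [-3.141, -0.346, 0.063]
wrist_force: [-9.4, 2.6, 11.0]
opening: 0.008
finger_force: 6.9
```

```bash
python3 st.py res
```

```text
18.325 [ -4.9258  -3.2658 -13.4804] [ 0.9902 -1.0376 -8.9914]
```

Emit:
play_rows --series "0 0 0.006 0 0 0;0 0 0.006 0 0 0"

```text
t: 18.58
eef_pos: [0.4768, -0.0415, 0.1039]
tool_rot: [-3.141, -0.346, 0.063]
wrist_force: [-16.4, 1.9, 20.6]
opening: 0.006
finger_force: 12.2
```

```bash
python3 st.py res
```

```text
18.575 [ -8.1767  -3.0208 -24.8863] [ 0.9245 -1.0356 -9.1263]
```

At the stop. I'll ease off slightly and hold.

Emit:
play_rows --series "0 0 -0.005 0 0 0;0 0 -0.005 0 0 0;0 0 -0.005 0 0 0;0 0 -0.005 0 0 0;0 0 -0.005 0 0 0;0 0 -0.005 0 0 0;0 0 -0.005 0 0 0;0 0 -0.005 0 0 0;0 0 -0.005 0 0 0;0 0 -0.005 0 0 0;0 0 -0.005 0 0 0;0 0 -0.005 0 0 0;0 0 -0.005 0 0 0;0 0 -0.005 0 0 0;0 0 -0.005 0 0 0;0 0 -0.005 0 0 0;0 0 -0.005 0 0 0;0 0 -0.005 0 0 0;0 0 -0.005 0 0 0;0 0 -0.005 0 0 0"

```text
t: 21.08
eef_pos: [0.4767, -0.0415, 0.1041]
tool_rot: [-3.141, -0.347, 0.063]
wrist_force: [-11.4, 2.5, 11.3]
opening: 0.006
finger_force: 7.7
```

```bash
python3 st.py res
```

```text
21.075 [ -6.6927  -3.2913 -14.4413] [ 0.9573 -1.0193 -8.9925]
```

Emit:
play_rows --series "0 0 -0.05 0 0 0;0 0 -0.15 0 0 0;0 0 -0.25 0 0 0;0 0 -0.26 0 0 0;0 0.1 -0.26 0 0 0;0 0.25 -0.26 0 0 0;0 0.42 -0.26 0 0 0;0 0.54 -0.26 0 0 0;0 0.56 -0.26 0 0 0;0 0.56 -0.26 0 0 0"

```text
t: 22.32
eef_pos: [0.4692, -0.126, 0.1398]
tool_rot: [-3.141, -0.347, 0.063]
wrist_force: [-1.0, -0.0, -1.4]
opening: 0.003
finger_force: 0.0
```

```bash
python3 st.py gas; python3 - <<'E'
from h import *
print(tool()[0]["q"],rel(fw(p[7]-.056,p[8],.030),Rface()))
E
```

```text
22.325 [-1.401  -0.0354  0.974 ] [ 1.9919  0.0789 29.0311]
[ 0.2945 -0.172  -0.0006  2.2292 -0.1729  0.765  -1.1083] (array([0.0133, 0.0005, 0.1935]), array([ 0.0009,  0.0017, -0.0029]))
```

Emit:
play_rows --series "0.013 0 0.05 0 0 0;0.013 0 0.12 0 0 0;0.013 0 0.18 0 0 0;0.013 0 0.2 0 0 0;0.013 0 0.22 0 0 0;0.013 0 0.24 0 0 0;0.013 0 0.24 0 0 0"

```text
t: 23.2
eef_pos: [0.4837, -0.1258, 0.1071]
tool_rot: [3.141, -0.349, 0.063]
wrist_force: [-0.4, -0.1, -0.3]
opening: 0.005
finger_force: 0.0
```

```bash
python3 st.py gas
```

```text
23.2 [-0.4478  0.0939  0.1832] [-0.4694 -0.6527 -6.665 ]
```

Emit:
play_rows --series "0 0 0.01 0 0 0;0 0 0.018 0 0 0;0 0 0.018 0 0 0"

```text
t: 23.58
eef_pos: [0.4847, -0.1259, 0.1051]
tool_rot: [3.141, -0.349, 0.063]
wrist_force: [-1.6, -0.7, 3.3]
opening: 0.01
finger_force: 2.2
```

```bash
python3 st.py gas
```

```text
23.575 [-0.4535  0.594  -3.662 ] [-0.7512 -0.7497 -8.8901]
```

Emit:
play_rows --series "0 0 0.005 0 0 0;0 0 0.01 0 0 0;0 0 0.01 0 0 0"

```text
t: 23.95
eef_pos: [0.4853, -0.1258, 0.1035]
tool_rot: [3.141, -0.349, 0.063]
wrist_force: [-1.3, -1.6, 5.3]
opening: 0.001
finger_force: 2.5
```

```bash
python3 st.py gas
```

```text
23.95 [ 0.4757  1.4601 -5.4344] [ -0.7402  -0.7348 -10.5081]
```

Emit:
play_rows --series "0 0 0.005 0 0 0;0 0 0.008 0 0 0;0 0 0.008 0 0 0"

```text
t: 24.32
eef_pos: [0.4854, -0.1258, 0.1033]
tool_rot: [3.141, -0.349, 0.063]
wrist_force: [-8.7, -0.4, 15.6]
opening: 0.003
finger_force: 8.8
```

```bash
python3 st.py gas
```

```text
24.325 [ -2.8323  -0.1969 -17.5793] [ -0.8013  -0.7542 -10.7555]
```

The gas key is at its stop. Retracting clear and then checking.

Emit:
play_rows --series "0 0 -0.05 0 0 0;0 0 -0.15 0 0 0;0 0 -0.25 0 0 0;0 0.1 -0.3 0 0 0;0 0.3 -0.3 0 0 0;0 0.55 -0.3 0 0 0;0 0.8 -0.3 0 0 0;0 0.95 -0.3 0 0 0;0 0.95 -0.3 0 0 0"

```text
t: 25.45
eef_pos: [0.4785, -0.2702, 0.1448]
tool_rot: [3.141, -0.348, 0.06]
wrist_force: [-0.4, -0.2, -0.4]
opening: 0.004
finger_force: 0.0
```

```bash
python3 - <<'E'
from h import *
from bench import snapshot
import cv2
print(tool()[0]["wrist_force"])
t=snapshot("top")[:,:,::-1];g=snapshot("scene")[:,:,::-1]
A=cv2.resize(g[105:200,235:335],(400,380),interpolation=cv2.INTER_CUBIC)
B=cv2.resize(t[145:240,295:395],(400,380),interpolation=cv2.INTER_CUBIC)
C=cv2.resize(t[140:240,110:320],(441,210));o=np.zeros((600,800,3),np.uint8)
o[:380,:400]=A;o[:380,400:]=B;o[385:595,:441]=C
D=cv2.imread("pics/scene0.png")[110:195,240:330];o[385:595,450:672]=cv2.resize(D,(222,210))
cv2.imwrite("pics/fin.png",o)
E
```

```text
[-0.4215 -0.1514 -0.3897]
```

View pics/fin.png

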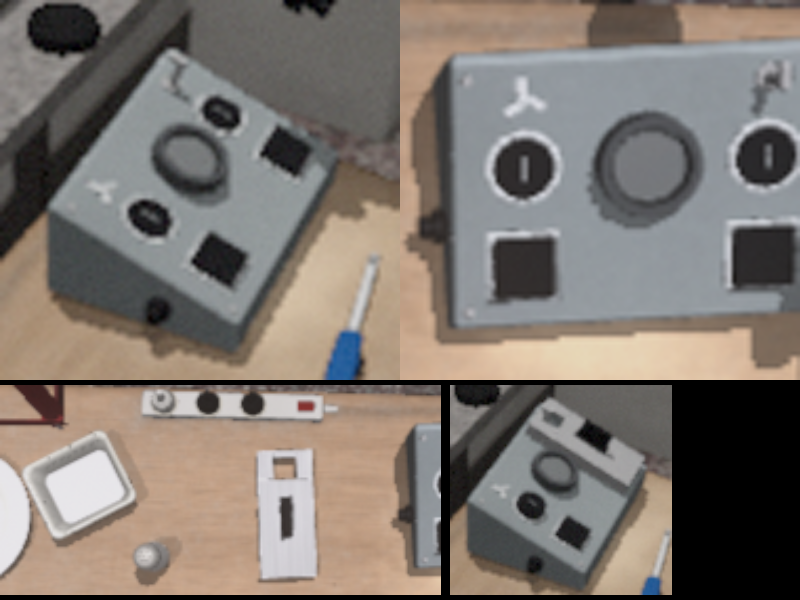

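Both round keys sit low inside full white rings, at crop (150,217) and (221,113), so they have latched. The cover lies flat and clear of the desk, and the shaker and dish are where they were. Nothing is touching the robot, so I'm handing in.

```bash
python3 -c "
from bench import r
print(r.finish_job())"
```

```text
the job is handed in; nothing more can be done
None
```

The job is handed in at about 25.5 s: the cover lies flat on the table left of the desk, the fan key is latched, the reset was held fully in for over two seconds, and the gas key is latched; the stops took some excess force (about 25 N briefly on the reset, 15–18 N on the keys), and joint 2 once read -0.3013 against its -0.3 limit.

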